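Mesh the brass gear with the gearbox spindle and hold it home

TASK

First slide the black grip on the green gearbox along its track until the aluminium shutter is fully open (grip level with the yellow marks) and the splined socket lies bare. Then take the brass gear from its wooden stand, turn it until its cross-shaped stem meshes with the socket, and push it fully home against the ejector spring. Do not let go: finish with the gripper still holding the gear pressed down, flush on the socket, and leave the white gear and the other things on the bench where they are.

Things in the scene. Friction and masses are not known exactly. Their poses are not given: they have to be found in the camera images.
- gearbox: Green gearbox, fixed, 104 x 195 mm, 70 mm high, on a base plate 128 x 219 x 10 mm. Origin on the bench right under the vertical spindle axis; z up; y points along the shutter track in the opening direction. Housing spans x -52 to 52 (a motor stub to 102), y -55 to 140 mm. Two rails 11 mm high stand on its top at x = +-28 mm, y = 40 to 132 mm.
- shutter (a joint): Travel of the aluminium shutter along the gearbox's +y (m): 0 shut over the socket, 0.070 at the stop, fully open (grip between two yellow marks). Stays where left, 1.5 N of friction. Starts at 0 to 0.020. Plate 48 mm wide, 6 mm thick, top 79 mm above the bench, from 66 mm on the socket side of the grip's centre to 20 mm beyond; open, it clears the seated gear.
- shutter_grip (a point): Centre of the top of the shutter's black grip, 111 mm above the bench: a square post 18 x 18 mm, sides parallel to the gearbox's x and y, 32 mm tall above the plate. 40 mm from the spindle axis along the gearbox's y when shut, 110 mm when fully open.
- spindle_mouth (a point): Centre of the splined socket's mouth: steel, 49 mm across, top face 71 mm above the bench (1 mm proud of the housing). Its cross-shaped opening, two slots 10.4 mm wide and 41 mm long, lies along the point's x and y, which turn with the spindle (z up). The gear fits at any quarter turn; deeper than the stem. The spindle turns stiffly (0.3 N m of friction) and stays at its angle.
- spindle (a joint): Angle of the spindle about z (rad) relative to the gearbox: 0 = slots along the gearbox's x and y. Starts anywhere between -0.75 and 0.75.
- ejector (a joint): Travel (m) of the red spring-loaded ejector pin, 10 mm in diameter, in the middle of the socket, top 16 mm below the mouth at rest: 0 at rest, 0.014 pushed down with the gear fully home. It pushes up with 5 N at rest, 10 N at 0.014, more than the gear's weight: the gear rises if it is not kept pressed.
- gear: Brass gear, loose, about 0.28 kg. Origin: centre of its toothed disc's underside, z up. Disc 68 mm across, 12 mm thick; on it a square hub 26 x 26, 34 mm high (top 46 mm above origin), to grip; below, a cross-shaped stem 30 mm long, blades 8 x 28 mm (5.5 x 25 at the tip). Blades and hub sides lie along its x and y. Starts resting on its stand, stem in the hole, at any angle.
- stand_a: Dark wooden ring under the brass gear, fixed, 60 mm in diameter, 40 mm high, 35 mm hole. Origin at the centre of its underside.
- spare: White plastic gear like the brass one but with a round hub 24 mm in diameter, on a second stand like the first: not needed, leave it. Origin at the centre of its disc's underside.
- canister: Steel screw-top canister, 88 mm in diameter, 107 mm high, loose. Origin at the centre of its underside.
- level: Blue spirit level, 24 x 240 x 48 mm, long side along its y, loose. Origin at the centre of its underside.
- gauge: Wooden marking gauge, dark block 36 x 66 x 44 mm with a light beam 210 mm long along its x, loose. Origin at the centre of the block's underside.
- pliers: Red-handled pliers, about 185 mm long along their x, 55 mm wide, lying flat, loose. Origin near the pivot, at bench height.
Things that resemble listed ones, but are neither listed nor needed, are in the scene too. What is meant by the gear is not orange, and is the smaller of those in its own colour.

How it is judged:
On the way, in this order (a step that is already met when the one before it is completed fails the run):
1. the shutter is fully open (0.060 m or more) while the brass gear still sits in its stand (value of joint shutter above 0.06 m and z of gear in the frame of stand_a below 0.055 m and horizontal distance between gear and stand_a below 0.012 m), for 0.2 s.
2. the brass gear is lifted clear of its stand, held by the fingers (z of gear in the frame of stand_a above 0.075 m and contact force between the fingers and gear above 1 N), for 0.1 s.
At the end, for the whole second after the job is handed in: Finishing while holding: shutter open 60 mm or more; brass gear home (underside within 3 mm of the socket's top, centred within 4 mm, upright within 0.08 rad); ejector pushed down 10.5 mm or more; fingers still press on the gear (over 2 N) (value of joint shutter above 0.06 m and z of gear in the frame of spindle_mouth between -0.004 and 0.003 m and horizontal distance between gear and spindle_mouth below 0.004 m and angle between the z axis of gear and the z axis of spindle_mouth, either way round below 0.08 rad and value of joint ejector above 0.0105 m and contact force between the fingers and gear above 2 N); the arm keeps its last pose, push and grip.
It fails at once if the white gear or another loose thing on the bench is moved more than 30 mm (distance of any of canister, level, gauge, pliers, spare from where it was at the start of the episode above 0.03 m).
It also fails if it takes over 58 s, if anything falls off the work surface, if the arm or the gripper's body presses on something with over 40 N, if the wrist force passes 120 N, or if a joint passes its speed limit or range.

ROBOT

A 6-joint arm with a two-finger parallel gripper is mounted at the origin on the work surface. World frame = base frame: x ahead of the robot, y to its left, z up, the work surface at z = 0. Lengths are in m, angles in rad, forces in N, time in s.
With the tool pointing down it reaches from about 0.3 to 0.775 m from the base axis. Payload 14.6 kg.
Tool frame: the origin (TCP) lies at the very end of the fingers, on their centre line; the grasp point (between the pads) lies 19 mm behind it; z points along the fingers, y is the line along which they close (so a half turn about z gives the same grasp; the last joint's range is limited). The gripper opens to 94 mm and grips with 3 to 60 N. Pads are 16 mm wide; open, the fingers measure 119 mm over their backs; the gripper's body (75 mm by 177 mm) begins 78 mm behind the grasp point.
Start: joints at [-1.208, 0.3, 1.521, -0, 1.321, -0.067], TCP at [0.229, -0.5, 0.205] pointing down, gripper open.
Joint ranges: [-3.03, 3.03], [-0.79, 2.21], [0.23, 2.52], [-1.04, 4.18], [0, 3.07], [-2.55, 2.55]. Speed limits (rad/s): [2.22, 2.22, 2.57, 3.14, 3.14, 3.14].

INTERFACE

Orientations are given as [roll, pitch, yaw] about the fixed x, y, z axes, in that order (R = Rz(yaw) Ry(pitch) Rx(roll)).
In Python, from station import ctrl, cams gives the robot as it stands. The module is installed in compiled form; this text tells all that it offers.
- The arm moves only by the tool arm_command, never from a script. Its argument "plan" is a list that holds one entry, the list of rows, each a list of 7 numbers: the shift along the tool's x, y, z in a scale on which 1.0 is 100 cm, then the turn, a rotation vector about the tool's x, y, z in shares of pi rad (1.0 is pi rad), then the closure, from -1 (fully open) to 1 (shut). A call has 1 to 12 rows; each row is the pose to reach, as a shift and turn from the pose commanded when the call began, along the tool's axes at that moment; what a row does not reach only later rows make up. A row lasts 1/10 s, in which the tool goes at most 50 mm and 8.59 degrees, less where a joint would pass 70% of its speed; a pose out of reach is approached as far as the arm can. A call with a gripper value outside its range is refused whole. The fingers move at their own pace and stop on an object; "squeeze" is the grip in N (left out, the last holds). Time passes only in rows, so rows that repeat a pose let the fingers close. It gives the time, the measured TCP pose, the force, the opening and the grip force at its end, in the units of the state.
- ctrl.get_obs(): the state, without advancing time (a new reading comes with each control period).
- cams.camera(name): name is "side" or "top"; returns (picture, depth): 384x512x3 uint8, blue, green, red; 384x512 float32, m along the optical axis (not along the pixel's ray), 0 where there is no reading.
- cams.camera_info(name): a dict with "fx", "fy", "cx", "cy" (pixels), "dist_coeffs" ([k1, k2, p1, p2, k3] as OpenCV has them; the pictures are not rectified), "world_to_cam" (4x4, takes a point from world to camera coordinates). Camera axes: x right, y down, z forward; pixel columns grow to the right and rows downward; lengths in m; the calibration is good to about 2 mm. A picture is of the moment at which its call begins. camera_info takes no time and is no camera call.
- ctrl.hand_in(): hands the job in; it is judged then, once.
The state is a dict: "time_s": time; "qpos": joint angles; "joint_vel": joint speeds; "tau": joint torques, N m; "ee_pos": TCP position; "eef_rot": TCP orientation; "force": force on the tool from outside, world axes, zero at the start; "moment": the same for the moment, N m; "grip_width": finger opening in m; "grip_force": force on a finger pad.
Only numpy, scipy, OpenCV 4.12 (cv2) and the standard library are available. Lean on these libraries where they do the work, as an engineer would, in place of code of your own. Each camera call takes 0.05 s, during which the arm holds its last target. There are 200 camera calls.

## Working session

There is one attempt and no reset: what is moved stays moved. The work goes in short steps, Python scripts to look and compute and a tool call to move; the robot and the scene stay as the last step left them, time stands still between calls to the robot, and variables do not carry over. Pictures are saved under pics/ and viewed, at most 10 in all, crops included, and the job is handed in when it is done.

Besides the shell and the picture viewer there is one more tool, called after ">>>" in YAML: its name, and indented under it one key for each argument. arm_command: Moves the arm, as the interface text tells. Its arguments: {"type":"object","properties":{"plan":{"type":"array"},"squeeze":{"type":"number"}},"required":["plan"]}

```bash
mkdir -p pics; cat > h.py <<'E'
import numpy as np, cv2
from station import ctrl, cams
def grab(n):
    im,d=cams.camera(n); np.savez(f'{n}.npz',im=im,d=d); return im,d
def load(n):
    z=np.load(f'{n}.npz'); return z['im'],z['d']
def cal(n):
    i=cams.camera_info(n); K=np.array([[i['fx'],0,i['cx']],[0,i['fy'],i['cy']],[0,0,1.]])
    return K,np.array(i['dist_coeffs'],float),np.array(i['world_to_cam'])
def rays(n,px):
    K,D,T=cal(n); u=cv2.undistortPoints(np.array(px,float).reshape(-1,1,2),K,D).reshape(-1,2)
    r=np.c_[u,np.ones(len(u))]@T[:3,:3]; return -T[:3,:3].T@T[:3,3], r   # r has unit cam depth
def plane(n,px,z):
    c,r=rays(n,px); return c+r*((z-c[2])/r[:,2])[:,None]
def depthpts(n,px,d):
    px=np.array(px).reshape(-1,2); c,r=rays(n,px); return c+r*d[px[:,1].astype(int),px[:,0].astype(int)][:,None]
def proj(n,P):
    K,D,T=cal(n); return cv2.projectPoints(np.array(P,float).reshape(-1,3),cv2.Rodrigues(T[:3,:3])[0],T[:3,3],K,D)[0].reshape(-1,2)
E
python3 - <<'E'
from h import *
for n in('top','side'):
    im,d=grab(n); cv2.imwrite(f'pics/{n}0.png',cv2.resize(im,(800,600),interpolation=cv2.INTER_CUBIC))
    c,r=rays(n,[[256,192]]); print(n,c,r)
print(ctrl.get_obs())
E
```

```text
top [ 0.36664446 -0.0131199   0.9850777 ] [[ 0.2076043   0.02616009 -0.97797031]]
side [ 0.18091529 -0.84340525  0.84497819] [[ 0.31079318  0.70500999 -0.63748768]]
{'time_s': 0.1, 'qpos': array([-1.20757452e+00,  3.00417965e-01,  1.52152045e+00, -3.98409960e-05,
        1.32072432e+00, -6.66002961e-02]), 'joint_vel': array([ 0.00017767,  0.00020451, -0.00199035,  0.00026815,  0.00071027,
       -0.0010142 ]), 'tau': array([ 2.40347952e-03, -5.32644224e+01, -3.53284907e+01,  7.09974999e-02,
        2.34695437e-02, -4.21096638e-05]), 'ee_pos': array([ 0.22909076, -0.49974894,  0.20494113]), 'eef_rot': array([-3.14052239e+00, -3.27088206e-05,  4.29831966e-01]), 'force': array([ 0.80259935, -0.11480166, -0.2872272 ]), 'moment': array([-0.01843706, -0.03602426,  0.03184199]), 'grip_force': 0.0, 'grip_width': 0.09392757681299253}
```

View pics/top0.png

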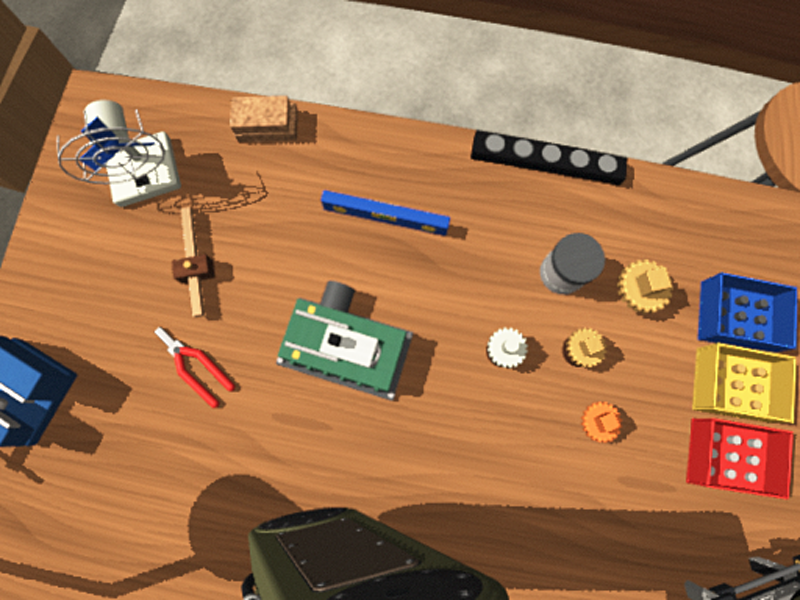

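View pics/side0.png

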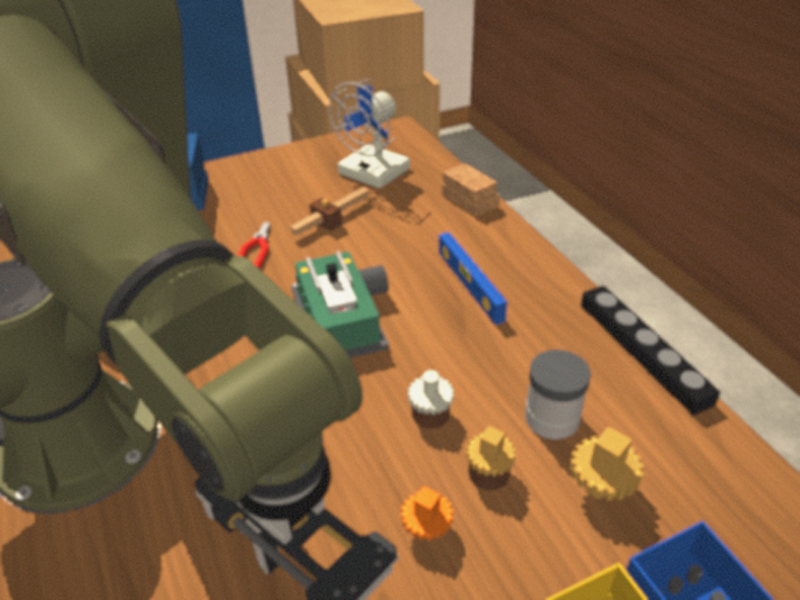

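Top picture (800-scale): green gearbox around (345,345) with black grip (335,340) and yellow marks at left (311,309)/(296,353), so it opens leftwards. The wanted brass gear is at (586,347), white gear (507,347), large brass decoy (645,285), orange decoy (602,422). The side picture shows the same things: gearbox (340,290), brass gear (491,455), canister (557,395).

```bash
cat > m.py <<'E'
from h import *
np.set_printoptions(precision=4,suppress=True)
def comps(n,lo,hi,box,im):
    hsv=cv2.cvtColor(im,cv2.COLOR_BGR2HSV); m=cv2.inRange(hsv,lo,hi); k=np.zeros_like(m); x0,y0,x1,y1=box; k[y0:y1,x0:x1]=m[y0:y1,x0:x1]; return k
def cloud(n,mask,d):
    v,u=np.nonzero((mask>0)&(d>0)); return depthpts(n,np.c_[u,v],d)
E
python3 - <<'E'
from m import *
B={'top':dict(gear=(355,205,395,240),box=(170,170,270,260),grip=(200,205,230,230)),
   'side':dict(gear=(296,270,334,315),box=(185,155,250,230),grip=(200,160,225,185))}
for n in B:
    im,d=load(n); b=B[n]
    P=cloud(n,comps(n,(15,90,60),(32,255,255),b['gear'],im),d)
    print(n,'gear n',len(P),'z pct',np.percentile(P[:,2],[1,10,50,90,99]))
    for lo,hi in((.045,.058),(.078,.095)):
        Q=P[(P[:,2]>lo)&(P[:,2]<hi)]
        if len(Q)>4: print('  z',lo,hi,len(Q),Q.mean(0),cv2.minAreaRect((Q[:,:2]*1000).astype(np.float32)),cv2.minEnclosingCircle((Q[:,:2]*1000).astype(np.float32)))
    P=cloud(n,comps(n,(55,80,30),(85,255,255),b['box'],im),d); Q=P[(P[:,2]>.06)&(P[:,2]<.078)]
    print(' box',len(Q),np.median(Q[:,2]),cv2.minAreaRect((Q[:,:2]*1000).astype(np.float32)))
    m=comps(n,(15,120,100),(35,255,255),b['box'],im); c=cv2.connectedComponentsWithStats(m)
    for s,ct in list(zip(c[2],c[3]))[1:]:
        if s[4]>4: print('  yel',s[4],ct,depthpts(n,np.round(ct),d),plane(n,ct,.07))
    P=cloud(n,comps(n,(0,0,0),(180,255,60),b['grip'],im),d); Q=P[P[:,2]>.095]
    print(' grip',len(P),len(Q)); 
    if len(Q)>4: print(Q.mean(0),np.percentile(Q[:,2],[10,50,90]),cv2.minAreaRect((Q[:,:2]*1000).astype(np.float32)))
t,_=load('top');s,_=load('side')
a=cv2.resize(t[165:265,170:290],(480,400),interpolation=cv2.INTER_CUBIC); b=cv2.resize(t[200:245,350:395],(300,300),interpolation=cv2.INTER_CUBIC); c=cv2.resize(s[265:320,290:340],(300,300),interpolation=cv2.INTER_CUBIC)
cv2.imwrite('pics/c1.png',np.hstack([a,np.pad(np.vstack([b,c]),((0,0),(0,0),(0,0)))[:400*1] if 0 else cv2.resize(np.vstack([b,c]),(200,400))]))
E
```

```text
top gear n 503 z pct [0.0007 0.0492 0.0528 0.0862 0.0884]
  z 0.045 0.058 339 [ 0.5401 -0.3166  0.052 ] ((541.916259765625, -319.9850158691406), (66.62686157226562, 66.58350372314453), 12.068359375) ((543.1297607421875, -321.2804870605469), 35.15650177001953)
  z 0.078 0.095 109 [ 0.5418 -0.3204  0.0858] ((542.1408081054688, -321.1458740234375), (26.314655303955078, 27.345930099487305), 30.752826690673828) ((542.6551513671875, -321.5343933105469), 17.553869247436523)
 box 1778 0.07013061296305295 ((468.3854675292969, 95.97293090820312), (192.38604736328125, 108.63053131103516), 83.33132934570312)
  yel 20 [199.05 197.75] [[0.5169 0.1576 0.0717]] [[0.5179 0.1579 0.07  ]]
  yel 23 [189.0435 226.3913] [[0.4391 0.1677 0.0712]] [[0.4382 0.1676 0.07  ]]
 grip 41 37
[0.4697 0.104  0.1099] [0.104  0.1106 0.1138] ((470.1521911621094, 104.71090698242188), (13.64255142211914, 15.070012092590332), 86.91056060791016)
side gear n 811 z pct [-0.0006  0.0413  0.0528  0.0862  0.0888]
  z 0.045 0.058 452 [ 0.5372 -0.3286  0.0519] ((540.859130859375, -323.1195373535156), (62.602149963378906, 67.3770446
[... 349 characters left out ...]
86797332763672), (196.64634704589844, 108.80268859863281), 84.23889923095703)
  yel 18 [224.8889 164.2222] [[ 0.5644  0.2636 -0.0025]] [[0.5309 0.168  0.07  ]]
  yel 5 [202. 164.] [[0.4974 0.2918 0.001 ]] [[0.4716 0.1989 0.07  ]]
  yel 13 [222.1538 166.4615] [[0.5195 0.1618 0.0714]] [[0.5197 0.1614 0.07  ]]
  yel 10 [189.5 167.6] [[0.4336 0.1946 0.071 ]] [[0.4332 0.1985 0.07  ]]
  yel 13 [194.6154 172.3846] [[0.4408 0.1719 0.0696]] [[0.4391 0.1701 0.07  ]]
  yel 7 [188.5714 176.    ] [[0.4223 0.1733 0.0606]] [[0.4183 0.1617 0.07  ]]
 grip 41 32
[0.4689 0.0993 0.1054] [0.0969 0.1069 0.1118] ((468.2907409667969, 102.34815979003906), (12.020916938781738, 15.339216232299805), 0.8882774710655212)
```

View pics/c1.png

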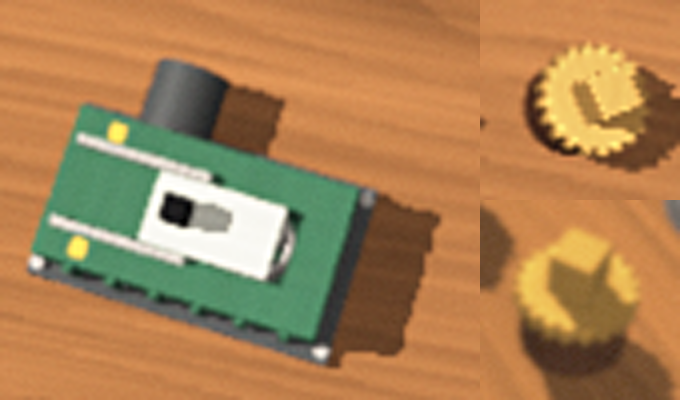

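The crop shows the shutter partly open, grip at crop (177,210), marks (118,132) and (77,247). The brass gear's hub, turned by about 32°, is visible in both views. Heights check out: hub 86, disc 52, housing 70, grip about 111 mm.

```bash
cat > go.py <<'E'
from m import *
from scipy.spatial.transform import Rotation as R
def go(x,y,z,yaw):
    o=ctrl.get_obs(); A=R.from_euler('xyz',o['eef_rot']); Bt=R.from_euler('xyz',[np.pi,0,yaw])
    s=A.inv().apply(np.array([x,y,z])-o['ee_pos'])*1000
    print('t',round(o['time_s'],2),'pos',o['ee_pos'],'rpy',o['eef_rot'],'w',o['grip_width'],'\nF',o['force'],'-> shift mm',s.round(1),'rot',(A.inv()*Bt).as_rotvec().round(4))
E
python3 - <<'E'
from go import *
go(.4695,.1045,.165,-.12)
# refined gearbox: mark rays intersections across views
def tri(a,b):
    (c1,r1),(c2,r2)=rays('top',[a]),rays('side',[b]); r1,r2=r1[0],r2[0]
    s=np.linalg.lstsq(np.c_[r1,-r2],c2-c1,rcond=None)[0]; p,q=c1+s[0]*r1,c2+s[1]*r2; return (p+q)/2,np.linalg.norm(p-q)
print(tri((199.05,197.75),(222.15,166.46)),tri((189.04,226.39),(194.6,172.4)))
E
```

```text
t 0.1 pos [ 0.2291 -0.4997  0.2049] rpy [-3.1405 -0.      0.4298] w 0.09392757681299253 
F [ 0.8026 -0.1148 -0.2872] -> shift mm [ 470.3 -449.1   40.4] rot [-0.0011  0.0003  0.5498]
(array([0.5178, 0.1572, 0.0733]), np.float64(0.000954769603259894)) (array([0.4382, 0.1671, 0.0722]), np.float64(0.0002684124551046357))
```

The rows are not in the units I measure in: shifts go in shares of 100 cm and turns go in shares of pi rad. I convert before sending: 470 mm / 1000 = 0.47, -449 mm / 1000 = -0.449, 0.55 rad / 3.1416 = 0.1751.

>>> arm_command:
  plan:
    - [[0.235,-0.225,0,0,0,0.0891,-0.3],[0.235,-0.225,0,0,0,0.0891,-0.3],[0.235,-0.225,0,0,0,0.0891,-0.3],[0.235,-0.225,0,0,0,0.0891,-0.3],[0.235,-0.225,0,0,0,0.0891,-0.3],[0.47,-0.449,0,0,0,0.1751,-0.3],[0.47,-0.449,0,0,0,0.1751,-0.3],[0.47,-0.449,0,0,0,0.1751,-0.3],[0.47,-0.449,0,0,0,0.1751,-0.3],[0.47,-0.449,0,0,0,0.1751,-0.3],[0.47,-0.449,0,0,0,0.1751,-0.3],[0.47,-0.449,0,0,0,0.1751,-0.3]]
  squeeze: 15

```text
time_s: 1.3
ee_pos: [0.4449, 0.0439, 0.2055]
eef_rot: [3.142, -0.0, -0.12]
force: [0.6, -1.0, -0.0]
grip_width: 0.0611
grip_force: 0.0
```

```bash
python3 - <<'E'
from go import *
go(.4695,.1045,.14,-.12)
E
```

```text
t 1.3 pos [0.4449 0.0439 0.2055] rpy [ 3.1416 -0.0001 -0.12  ] w 0.06112540820983235 
F [ 0.5712 -1.002  -0.0435] -> shift mm [ 17.1 -63.1  65.5] rot [ 0.     -0.0001 -0.    ]
```

In the tool's units: -63 mm / 1000 = -0.063, 60 mm / 1000 = 0.06.

>>> arm_command:
  plan:
    - [[0.017,-0.063,0.03,0,0,0,-0.3],[0.017,-0.063,0.06,0,0,0,-0.3],[0.017,-0.063,0.06,0,0,0,-0.3],[0.017,-0.063,0.06,0,0,0,-0.3],[0.017,-0.063,0.06,0,0,0,-0.3]]

```text
time_s: 1.8
ee_pos: [0.4696, 0.1014, 0.147]
eef_rot: [-3.141, -0.002, -0.121]
force: [0.2, 1.3, 1.0]
grip_width: 0.0615
grip_force: 0.0
```

```bash
python3 - <<'E'
from go import *
go(.4695,.1045,.088,-.12)
for n in('top','side'):
    im,d=grab(n)
t,_=load('top');s,_=load('side')
cv2.imwrite('pics/c2.png',np.hstack([cv2.resize(t[165:265,170:270],(400,400),interpolation=2),cv2.resize(s[130:230,170:270],(400,400),interpolation=2)]))
E
```

```text
t 1.8 pos [0.4696 0.1014 0.147 ] rpy [-3.1412 -0.0019 -0.1212] w 0.06151750433191556 
F [0.1761 1.3038 0.9534] -> shift mm [-0.6 -3.  59. ] rot [-0.0004 -0.0019 -0.0012]
```

View pics/c2.png

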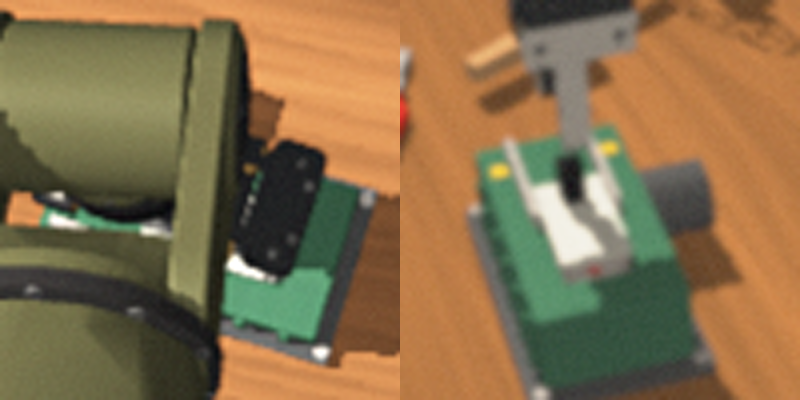

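The side view (right half) shows the near finger at (575,110) directly above and in line with the post (570,178). The top view is hidden by the arm. I'll go down, grip and slide.

In the tool's units: 59 mm / 1000 = 0.059, 30 mm / 1000 = 0.03.

>>> arm_command:
  plan:
    - [[0,-0.003,0.03,0,0,0,-0.3],[0,-0.003,0.059,0,0,0,-0.3],[0,-0.003,0.059,0,0,0,-0.3],[0,-0.003,0.059,0,0,0,-0.3],[0,-0.003,0.059,0,0,0,1],[0,-0.003,0.059,0,0,0,1],[0,-0.003,0.059,0,0,0,1],[0,-0.003,0.059,0,0,0,1],[0,-0.003,0.059,0,0,0,1]]

```text
time_s: 2.8
ee_pos: [0.4696, 0.1053, 0.0867]
eef_rot: [-3.142, -0.0, -0.12]
force: [0.6, -0.2, 0.3]
grip_width: 0.0247
grip_force: 0.0
```

```bash
python3 - <<'E'
from go import *
o=ctrl.get_obs()
go(.4635+.12*.110,.054+.993*.110,.088,-.12)
E
```

```text
t 2.8 pos [0.4696 0.1053 0.0867] rpy [-3.1415 -0.0002 -0.1202] w 0.024736979309645173 
F [ 0.623  -0.1827  0.3356] -> shift mm [  0.1 -58.4  -1.3] rot [-0.0001 -0.0002 -0.0002]
```

>>> arm_command:
  plan:
    - [[0,0,0,0,0,0,1],[0,0,0,0,0,0,1],[0,0,0,0,0,0,1],[0,-0.01,0,0,0,0,1],[0,-0.02,0,0,0,0,1],[0,-0.03,0,0,0,0,1],[0,-0.04,0,0,0,0,1],[0,-0.048,0,0,0,0,1],[0,-0.054,0,0,0,0,1],[0,-0.057,0,0,0,0,1],[0,-0.057,0,0,0,0,1]]

```text
time_s: 3.9
ee_pos: [0.4763, 0.1628, 0.0865]
eef_rot: [-3.141, 0.0, -0.12]
force: [-2.1, 2.4, 4.0]
grip_width: 0.0178
grip_force: 15.0
```

>>> arm_command:
  plan:
    - [[0,-0.001,0,0,0,0,1],[0,-0.002,0,0,0,0,1],[0,-0.002,0,0,0,0,1]]

```text
time_s: 4.2
ee_pos: [0.4764, 0.1633, 0.0864]
eef_rot: [3.14, 0.001, -0.12]
force: [-5.1, -8.5, 7.3]
grip_width: 0.0181
grip_force: 15.0
```

The shutter reached its stop: reaction -8.5 N, TCP y at 0.163, matching the marks. I'll release and go up, then look at the bare socket.

In the tool's units: 350 mm / 1000 = 0.35, 250 mm / 1000 = 0.25.

>>> arm_command:
  plan:
    - [[0,0.002,0,0,0,0,0.4],[0,0.002,0,0,0,0,0.4],[0,0.002,-0.01,0,0,0,0.4],[0,0.002,-0.05,0,0,0,0],[0,0.002,-0.09,0,0,0,-0.3],[0,0.002,-0.12,0,0,0,-0.3],[0,0.15,-0.12,0,0,0,-0.3],[0,0.25,-0.12,0,0,0,-0.3],[0,0.35,-0.12,0,0,0,-0.3],[0,0.35,-0.12,0,0,0,-0.3],[0,0.35,-0.12,0,0,0,-0.3],[0,0.35,-0.12,0,0,0,-0.3]]

```text
time_s: 5.4
ee_pos: [0.4399, -0.1378, 0.2074]
eef_rot: [3.141, -0.001, -0.12]
force: [1.2, -0.5, 0.4]
grip_width: 0.061
grip_force: 0.0
```

```bash
python3 - <<'E'
from go import *
go(.5418,-.3212,.15,.56)
for n in('top','side'): grab(n)
t,_=load('top');s,_=load('side')
cv2.imwrite('pics/c3.png',np.hstack([cv2.resize(t[180:260,190:270],(400,400),interpolation=2),cv2.resize(s[155:225,185:255],(400,400),interpolation=2)]))
E
```

```text
t 5.4 pos [ 0.4399 -0.1378  0.2074] rpy [ 3.1414 -0.0014 -0.1201] w 0.060975739078482166 
F [ 1.184  -0.5067  0.3607] -> shift mm [123.  169.9  57.6] rot [ 0.0006 -0.0013 -0.6801]
```

View pics/c3.png

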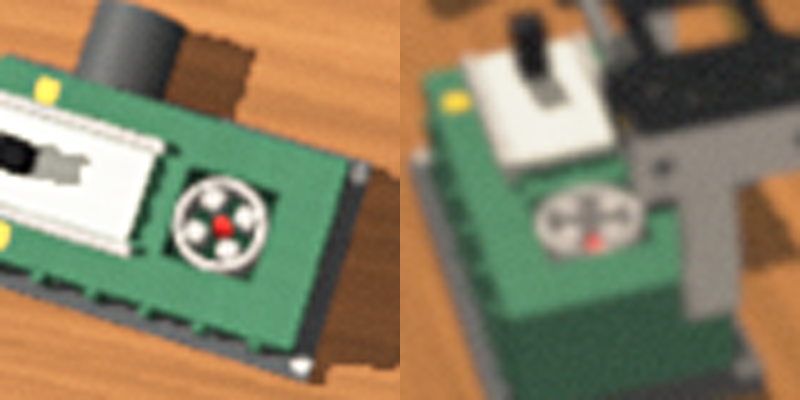

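The shutter is open and the socket bare: centre at crop (222,222) in the top view, about pixel (234.4,224.4), and (590,220) in the side view. Four bright quadrants are separated by dark slots.

```bash
cat > sock.py <<'E'
from go import *
def rect(n,im,c,z,half=32,s=4):
    g=np.arange(-half,half+.01,1/s); X,Y=np.meshgrid(g,g)   # cols = world x, rows = world y (mm)
    uv=proj(n,np.c_[c[0]+X.ravel()/1e3,c[1]+Y.ravel()/1e3,np.full(X.size,z)]).astype(np.float32)
    return cv2.remap(im,uv[:,0].reshape(X.shape),uv[:,1].reshape(X.shape),cv2.INTER_CUBIC),X,Y
def ana(n,c,im,z=.071):
    for it in range(4):
        r,X,Y=rect(n,im,c,z); hsv=cv2.cvtColor(r,cv2.COLOR_BGR2HSV).astype(float)
        m=((hsv[...,1]<70)&(hsv[...,2]>90)&(np.hypot(X,Y)<29)).astype(np.uint8)
        pts=np.c_[X[m>0],Y[m>0]].astype(np.float32); h=cv2.convexHull(pts); (a,b),ax,an=cv2.fitEllipse(h.reshape(-1,2))
        c=(c[0]+a/1e3,c[1]+b/1e3)
    r,X,Y=rect(n,im,c,z); V=r.min(2).astype(float); P=np.hypot(X,Y); T=np.arctan2(Y,X)
    k=(P>7)&(P<18); e=np.exp(4j*T[k]); ph=np.angle(-((V[k]-V[k].mean())*e).sum())/4   # slots dark
    return c,ax,ph,r
if __name__=='__main__':
    for n,p in(('top',(234.4,224.4)),('side',(218.2,193.5))):
        im,d=load(n); c=plane(n,p,.071)[0]; q=np.round(p).astype(int)
        pts=depthpts(n,np.array([(u,v) for u in range(q[0]-8,q[0]+9) for v in range(q[1]-5,q[1]+6)]),d)
        c,ax,ph,r=ana(n,c,im); print(n,'centre',c,'ellipse',ax,'slot world angle',ph,np.degrees(ph),'z pct',np.percentile(pts[:,2],[25,50,90]))
        cv2.imwrite(f'pics/r_{n}.png',r)
E
python3 sock.py; python3 - <<'E'
import cv2,numpy as np
cv2.imwrite('pics/c4.png',np.hstack([cv2.imread(f'pics/r_{n}.png') for n in('top','side')]))
E
```

```text
top centre (np.float64(0.46423495742073245), np.float64(0.05331803512006449)) ellipse (52.556461334228516, 54.88189697265625) slot world angle -0.33206415263952366 -19.025874473832662 z pct [0.0172 0.0554 0.0717]
side centre (np.float64(0.4652778085155178), np.float64(0.052447882665818096)) ellipse (57.554107666015625, 57.92372131347656) slot world angle -0.3400396979238159 -19.48283955793807 z pct [0.064  0.069  0.0723]
```

View pics/c4.png

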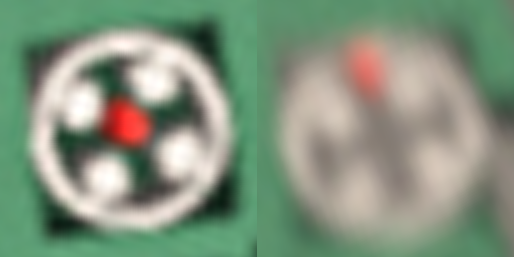

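Slots lie at about -19.2° (mod 90) in the world, and the centre is near (0.4645, 0.0532), which agrees with the grip-based estimate (0.4635, 0.054). Next is the gear.

In the tool's units: 170 mm / 1000 = 0.17, 123 mm / 1000 = 0.123, -0.68 rad / 3.1416 = -0.2165.

>>> arm_command:
  plan:
    - [[0.06,0.085,0,0,0,-0.0955,-0.3],[0.1,0.14,0.03,0,0,-0.1592,-0.3],[0.123,0.17,0.057,0,0,-0.2165,-0.3],[0.123,0.17,0.057,0,0,-0.2165,-0.3],[0.123,0.17,0.057,0,0,-0.2165,-0.3],[0.123,0.17,0.057,0,0,-0.2165,-0.3],[0.123,0.17,0.057,0,0,-0.2165,-0.3],[0.123,0.17,0.057,0,0,-0.2165,-0.3]]

```text
time_s: 6.3
ee_pos: [0.5423, -0.3185, 0.1506]
eef_rot: [3.141, -0.001, 0.559]
force: [-0.5, 0.3, -0.6]
grip_width: 0.061
grip_force: 0.0
```

```bash
python3 - <<'E'
from go import *
go(.5418,-.3212,.056,.56)
E
```

```text
t 6.3 pos [ 0.5423 -0.3185  0.1506] rpy [ 3.1405 -0.0006  0.5593] w 0.061036228962017075 
F [-0.5253  0.2601 -0.6064] -> shift mm [-2.   1.9 94.6] rot [ 0.0011 -0.0006 -0.0007]
```

In the tool's units: 94 mm / 1000 = 0.094, 85 mm / 1000 = 0.085.

>>> arm_command:
  plan:
    - [[-0.002,0.002,0.03,0,0,0,-0.3],[-0.002,0.002,0.06,0,0,0,-0.3],[-0.002,0.002,0.085,0,0,0,-0.3],[-0.002,0.002,0.094,0,0,0,-0.3],[-0.002,0.002,0.094,0,0,0,-0.3],[-0.002,0.002,0.094,0,0,0,-0.3]]

```text
time_s: 6.9
ee_pos: [0.5421, -0.3224, 0.0573]
eef_rot: [3.14, -0.001, 0.56]
force: [0.4, 0.1, 0.9]
grip_width: 0.0612
grip_force: 0.0
```

```bash
python3 - <<'E'
from go import *
go(.5418,-.3212,.056,.56)
grab('side');grab('top')
s,_=load('side');t,_=load('top')
cv2.imwrite('pics/c5.png',np.hstack([cv2.resize(t[190:255,340:405],(400,400),interpolation=2),cv2.resize(s[250:330,275:355],(400,400),interpolation=2)]))
E
```

```text
t 6.9 pos [ 0.5421 -0.3224  0.0573] rpy [ 3.1396 -0.001   0.5598] w 0.061198153834664704 
F [0.3632 0.1237 0.9307] -> shift mm [ 0.3 -1.2  1.3] rot [ 0.002  -0.001  -0.0002]
```

View pics/c5.png

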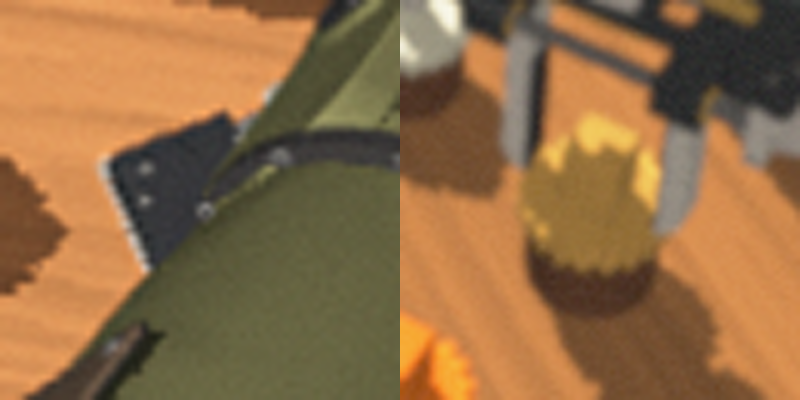

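In the side view the fingers stand on both sides of the hub, at (520,140) and (680,200), clear of the white gear. Closing.

In the tool's units: -1 mm / 1000 = -0.001.

>>> arm_command:
  plan:
    - [[0,-0.001,0.001,0,0,0,1],[0,-0.001,0.001,0,0,0,1],[0,-0.001,0.001,0,0,0,1],[0,-0.001,0.001,0,0,0,1],[0,-0.001,0.001,0,0,0,1],[0,-0.001,0.001,0,0,0,1],[0,-0.001,0.001,0,0,0,1],[0,-0.001,0.001,0,0,0,1]]
  squeeze: 30

```text
time_s: 7.8
ee_pos: [0.541, -0.3215, 0.0545]
eef_rot: [3.141, -0.0, 0.56]
force: [0.2, -1.1, 0.5]
grip_width: 0.0256
grip_force: 30.0
```

In the tool's units: -130 mm / 1000 = -0.13, -110 mm / 1000 = -0.11.

>>> arm_command:
  plan:
    - [[0,0,0,0,0,0,1],[0,0,-0.01,0,0,0,1],[0,0,-0.025,0,0,0,1],[0,0,-0.05,0,0,0,1],[0,0,-0.08,0,0,0,1],[0,0,-0.11,0,0,0,1],[0,0,-0.13,0,0,0,1],[0,0,-0.13,0,0,0,1],[0,0,-0.13,0,0,0,1]]
  squeeze: 55

```text
time_s: 8.7
ee_pos: [0.5407, -0.3213, 0.1843]
eef_rot: [-3.142, -0.0, 0.56]
force: [-0.7, 0.7, -4.1]
grip_width: 0.0253
grip_force: 55.0
```

```bash
python3 - <<'E'
from go import *
go(.4645,.0532,.18,1.236)
print(ctrl.get_obs()['moment'])
E
```

```text
t 8.7 pos [ 0.5407 -0.3213  0.1843] rpy [-3.1416 -0.      0.5598] w 0.02525905855250676 
F [-0.6765  0.6544 -4.1015] -> shift mm [ 134.3 -357.8    4.3] rot [-0.     -0.     -0.6762]
[ 0.0247 -0.0023  0.0022]
```

In the tool's units: -358 mm / 1000 = -0.358, 134 mm / 1000 = 0.134, -0.676 rad / 3.1416 = -0.2152.

>>> arm_command:
  plan:
    - [[0.06,-0.16,0,0,0,-0.0955,1],[0.06,-0.16,0,0,0,-0.0955,1],[0.06,-0.16,0,0,0,-0.0955,1],[0.134,-0.358,0,0,0,-0.2152,1],[0.134,-0.358,0,0,0,-0.2152,1],[0.134,-0.358,0,0,0,-0.2152,1],[0.134,-0.358,0,0,0,-0.2152,1],[0.134,-0.358,0,0,0,-0.2152,1],[0.134,-0.358,0,0,0,-0.2152,1],[0.134,-0.358,0,0,0,-0.2152,1],[0.134,-0.358,0,0,0,-0.2152,1],[0.134,-0.358,0,0,0,-0.2152,1]]

```text
time_s: 9.9
ee_pos: [0.4644, 0.0522, 0.1841]
eef_rot: [-3.141, 0.0, 1.234]
force: [-0.4, -0.2, -2.0]
grip_width: 0.0258
grip_force: 55.0
```

```bash
python3 - <<'E'
from go import *
go(.4645,.0532,.13,1.236)
for n in('top','side'): grab(n)
t,_=load('top');s,_=load('side')
cv2.imwrite('pics/c6.png',np.hstack([cv2.resize(t[170:260,190:280],(400,400),interpolation=2),cv2.resize(s[120:220,175:275],(400,400),interpolation=2)]))
E
```

```text
t 9.9 pos [0.4644 0.0522 0.1841] rpy [-3.1409  0.0003  1.2344] w 0.025839276656729734 
F [-0.3838 -0.2298 -2.0015] -> shift mm [ 1.  -0.2 54.1] rot [-0.0007  0.0003 -0.0016]
```

View pics/c6.png

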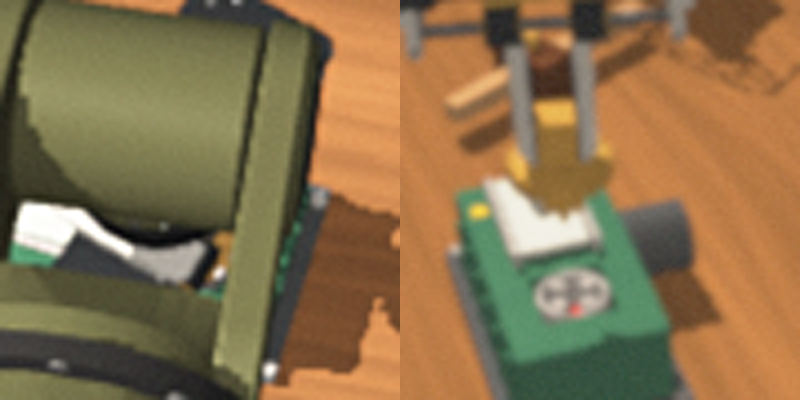

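The side view shows the gear held upright over the open shutter's end, disc at (560,160), with its blade visible above the socket (572,293). The top view is blocked. I'll measure the gear in the hand from the side view.

```bash
python3 - <<'E'
from go import *
from sock import ana
from scipy.optimize import least_squares
im,d=load('side')
m=comps('side',(15,80,40),(32,255,255),(195,130,240,180),im); v,u=np.nonzero(m); print(u.min(),u.max(),v.min(),v.max())
P=cloud('side',m,d); print(len(P),np.percentile(P[:,2],[2,25,50,75,98]))
# disc points: rim -> take those with z .165-.186, farthest radius per direction, fit circle r=33.5
o=ctrl.get_obs()['ee_pos'][:2]*1e3
Q=P[(P[:,2]>.165)&(P[:,2]<.186)][:,:2]*1e3; print(len(Q),Q.min(0),Q.max(0))
h=cv2.convexHull(Q.astype(np.float32)).reshape(-1,2)
for r in(33,34):
    s=least_squares(lambda c:np.hypot(*(h-c).T)-r,o,loss='soft_l1'); print(r,s.x,s.x-o,s.fun.round(1))
print(cv2.minEnclosingCircle(h))
# silhouette extremes of disc at underside/top plane
for z in(.170,.182):
    row=[]
    print(z,plane('side',[(u[v>150].min()-.5,v[u==u[v>150].min()].mean()),(u[v>150].max()+.5,v[u==u[v>150].max()].mean())],z))
c=ana('side',plane('side',(175+172*.25,120+293*.25),.071)[0],im); print(c[:3])
E
```

```text
195 234 130 174
583 [-0.0004  0.1707  0.1815  0.1971  0.2181]
256 [430.1173  18.3515] [497.5711  80.7366]
33 [462.9815  51.7165] [-1.4714 -0.6117] [ 1.6  1.4  0.9  1.8  3.1  0.5  0.3 -0.4  0.4  2.2  0.4  0.2  0.4 -0.1
  0.   0.2  0.7  0.3 -0.1]
34 [463.0183  52.6635] [-1.4346  0.3353] [ 0.6  0.1 -0.4  0.1  1.5 -0.7 -0.8 -1.2 -0.3  1.8  0.2  0.1  0.3 -0.2
 -0.2 -0.1  0.3 -0.2 -0.9]
((462.4015808105469, 52.40902328491211), 35.1951904296875)
0.17 [[0.4293 0.1095 0.17  ]
 [0.486  0.0011 0.17  ]]
0.182 [[ 0.4249  0.0925  0.182 ]
 [ 0.4806 -0.0139  0.182 ]]
((np.float64(0.4645953454105732), np.float64(0.053118777934661625)), (56.649227142333984, 58.38418960571289), np.float64(-0.33275265421734274))
```

In the tool's units: 62 mm / 1000 = 0.062, 55 mm / 1000 = 0.055.

>>> arm_command:
  plan:
    - [[0.001,0.0003,0.02,0,0,0,1],[0.001,0.0003,0.04,0,0,0,1],[0.001,0.0003,0.055,0,0,0,1],[0.001,0.0003,0.062,0,0,0,1],[0.001,0.0003,0.062,0,0,0,1],[0.001,0.0003,0.062,0,0,0,1],[0.001,0.0003,0.062,0,0,0,1]]

```text
time_s: 10.7
ee_pos: [0.4654, 0.0539, 0.1232]
eef_rot: [3.14, -0.0, 1.236]
force: [0.1, 0.1, -2.6]
grip_width: 0.0256
grip_force: 55.0
```

```bash
python3 - <<'E'
from go import *
go(.465,.0532,.085,1.236)
im,d=grab('side'); K=cal('side')
cv2.imwrite('pics/c7.png',cv2.resize(im[150:220,180:260],(800,600)[:2],interpolation=2))
m=comps('side',(15,80,40),(32,255,255),(190,140,245,205),im)
P=cloud('side',m,d); o=ctrl.get_obs()['ee_pos']; print(np.percentile(P[:,2],[2,25,50,75,98]))
z=o[2]-.0145
Q=P[(P[:,2]>z-.003)&(P[:,2]<z+.016)][:,:2]*1e3
print(len(Q),cv2.minEnclosingCircle(Q.astype(np.float32)))
H=P[(P[:,2]>z+.042)]; print('hubtop',len(H),H.mean(0) if len(H) else 0)
E
```

```text
t 10.7 pos [0.4654 0.0539 0.1232] rpy [ 3.1404 -0.0005  1.2357] w 0.0256043222269651 
F [ 0.1032  0.0754 -2.5598] -> shift mm [-0.8 -0.2 38.2] rot [ 0.0012 -0.0005 -0.0003]
[-0.0009  0.1127  0.1217  0.1534  0.2535]
232 ((463.1427001953125, 53.75303268432617), 34.705543518066406)
hubtop 185 [0.4565 0.0436 0.2084]
```

View pics/c7.png

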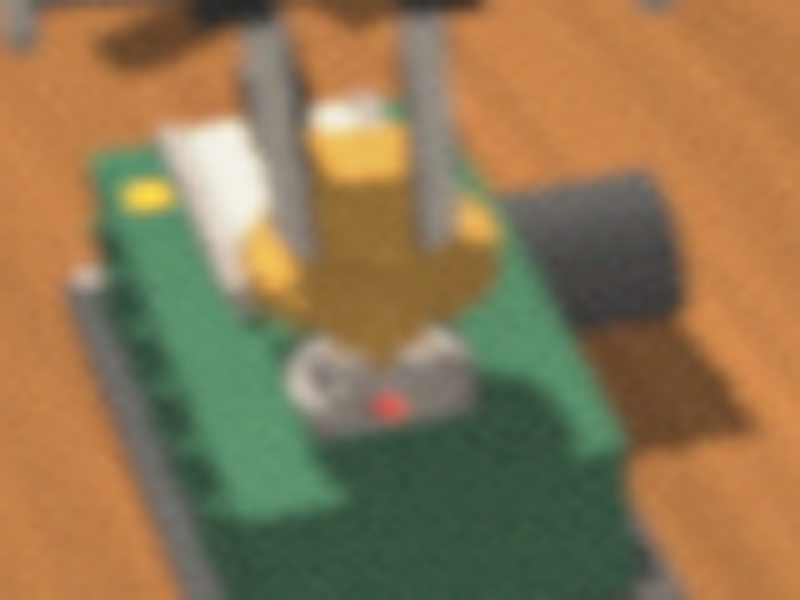

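The stem tip (383,365) hangs right over the socket (380,388), in line with it laterally. I'll go down gently in small steps, watching the force.

In the tool's units: 13 mm / 1000 = 0.013, 11 mm / 1000 = 0.011.

>>> arm_command:
  plan:
    - [[-0.0005,0,0.004,0,0,0,1],[-0.0005,0,0.008,0,0,0,1],[-0.0005,0,0.011,0,0,0,1],[-0.0005,0,0.013,0,0,0,1],[-0.0005,0,0.013,0,0,0,1],[-0.0005,0,0.013,0,0,0,1]]

```text
time_s: 11.35
ee_pos: [0.4648, 0.0535, 0.1095]
eef_rot: [-3.142, -0.0, 1.236]
force: [0.0, -0.1, -1.8]
grip_width: 0.0253
grip_force: 55.0
```

The tip is about 6 mm inside the mouth without any force. I'll keep going.

In the tool's units: 14 mm / 1000 = 0.014, 12 mm / 1000 = 0.012.

>>> arm_command:
  plan:
    - [[0,0,0.003,0,0,0,1],[0,0,0.006,0,0,0,1],[0,0,0.009,0,0,0,1],[0,0,0.012,0,0,0,1],[0,0,0.014,0,0,0,1],[0,0,0.014,0,0,0,1],[0,0,0.014,0,0,0,1]]

```text
time_s: 12.05
ee_pos: [0.4648, 0.0534, 0.0955]
eef_rot: [-3.142, 0.0, 1.236]
force: [-2.4, -2.3, 2.1]
grip_width: 0.0257
grip_force: 55.0
```

>>> arm_command:
  plan:
    - [[0,0,0.002,0,0,0,1],[0,0,0.004,0,0,0,1],[0,0,0.006,0,0,0,1],[0,0,0.008,0,0,0,1],[0,0,0.009,0,0,0,1],[0,0,0.009,0,0,0,1],[0,0,0.009,0,0,0,1]]
  squeeze: 60

```text
time_s: 12.75
ee_pos: [0.4648, 0.0534, 0.0866]
eef_rot: [3.141, 0.0, 1.236]
force: [-2.5, -2.6, 5.6]
grip_width: 0.0256
grip_force: 60.0
```

In the tool's units: 2 mm / 1000 = 0.002, 1 mm / 1000 = 0.001.

>>> arm_command:
  plan:
    - [[0,0,0.001,0,0,0,1],[0,0,0.002,0,0,0,1],[0,0,0.002,0,0,0,1],[0,0,0.002,0,0,0,1]]

```text
time_s: 13.15
ee_pos: [0.4649, 0.0534, 0.0854]
eef_rot: [3.141, 0.0, 1.236]
force: [-9.2, -2.9, 17.5]
grip_width: 0.0255
grip_force: 60.0
```

The force jumped to 17.5 N at TCP z 0.0854, the expected home height. I'll check with the camera before handing in.

```bash
python3 - <<'E'
from go import *
im,d=grab('side'); go(.4648,.0534,.0854,1.236)
cv2.imwrite('pics/c8.png',cv2.resize(im[150:220,180:260],(800,600),interpolation=2))
P=cloud('side',comps('side',(15,80,40),(32,255,255),(190,150,245,215),im),d)
Q=P[(P[:,2]>.076)&(P[:,2]<.092)]; h=np.histogram(P[:,2],np.arange(.064,.140,.004)); print(h[0],h[1][:2]); print(cv2.minEnclosingCircle((Q[:,:2]*1e3).astype(np.float32)))
E
```

```text
t 13.2 pos [0.4649 0.0534 0.0854] rpy [3.1412 0.     1.2359] w 0.025745571602074423 
F [-8.9435 -3.8436 17.8384] -> shift mm [ 0.  -0.1  0. ] rot [ 0.0004  0.     -0.0001]
[  3  36  36  29 138  35  15  17  15  15  13  13  22  47   3   1   2   0
   0] [0.064 0.068]
((454.80255126953125, 88.94526672363281), 71.18414306640625)
```

View pics/c8.png

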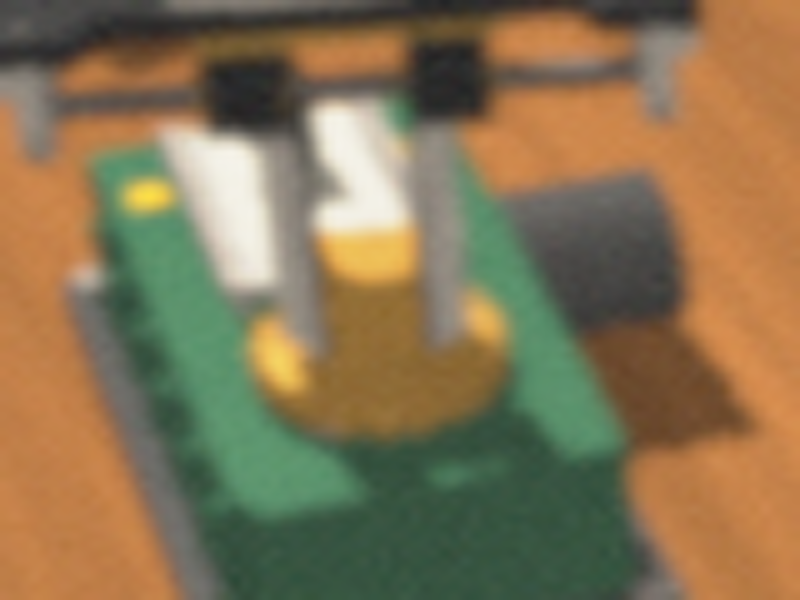

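The gear sits flush: its underside rests on the socket at (380,435), the disc-top depth peak is at 80–84 mm (83 expected), and the hub top is at about 117 mm. It is still gripped at 60 N.

```bash
python3 -c "
from station import ctrl
print(ctrl.hand_in())"
```

```text
the job is handed in; nothing more can be done
None
```

I opened the shutter to its stop, then meshed the brass gear and pressed it home flush on the socket. I handed the job in at about 13 s with the gripper still holding the gear at 60 N; no verdict was returned.

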